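# Hold a lug bracket in the corner of a tacking jig

## Robot

A 6-joint arm with a two-finger parallel gripper is mounted at the origin on the work surface. World frame = base frame: x ahead of the robot, y to its left, z up, the work surface at z = 0. Lengths are in m, angles in rad, forces in N, time in s.
With the tool pointing down it reaches from about 0.4 to 0.925 m from the base axis. Payload 3.4 kg.
Tool frame: the origin (TCP) lies on the centre line of the jaws, within the pads' length; the fingertips stand 25 mm ahead of it and the grasp point (between the pads) lies 6 mm ahead of it; z points along the fingers, y is the line along which they close (so a half turn about z gives the same grasp; the last joint's range is limited). The gripper opens to 85 mm and grips with 20 to 120 N. Pads are 22 mm wide; open, the fingers measure 114 mm over their backs; the gripper's body (76 mm by 85 mm) begins 54 mm behind the grasp point. The pads swing forward as they close: fully open they stand 13 mm farther back than shut.
Start: joints at [-1.254, 0.307, 1.506, -0, 1.328, -0.073], TCP at [0.219, -0.532, 0.256] pointing down, gripper open.
Joint ranges: [-3.12, 3.12], [-1.05, 2.28], [0.14, 2.33], [-1.42, 4.57], [0.1, 2.73], [-2.68, 2.68]. Speed limits (rad/s): [2.57, 2.57, 3.14, 3.14, 3.14, 3.14].

## Interface

Orientations are given as a unit quaternion [x, y, z, w].
In Python, from rig import manip, viewer gives the robot as it stands. The module is installed in compiled form; this text tells all that it offers.
- The arm moves only by the tool step_arm, never from a script. Its argument "motion" is a list of rows, each a list of 5 numbers: the closure, from 0 (fully open) to 1 (shut), then the shift along the tool's x, y, z in units of 40 mm (1.0 is 40 mm), then the turn about the tool's z in units of 5 degrees (1.0 is 5 degrees). In form: [[hand, x, y, z, twist], ...]. A call has 1 to 10 rows; each row shifts and turns the commanded pose from where the row before left it, along the tool's axes as they then stand; what a row does not reach is not made up. A row lasts 1/12 s, in which the tool goes at most 41.7 mm and 7.16 degrees, less where a joint would pass 70% of its speed; a pose out of reach is approached as far as the arm can. A call is refused whole if a number of a shift passes 1 or a number of a turn 1, either way. A call with a gripper value outside its range is refused whole. The fingers move at their own pace and stop on an object; "force" is the grip in N (left out, the last holds). Time passes only in rows, so rows that do not move let the fingers close. It gives the time, the measured TCP pose, the force, the opening and the grip force at its end, in the units of the state.
- manip.observe(): the state, without advancing time (a new reading comes with each control period).
- viewer.get_image(name): name is "scene" or "top"; returns a dict with "frame" (420x560x3 uint8, blue, green, red), "z_map" (420x560 float32, m along the optical axis (not along the pixel's ray), 0 where there is no reading), "intrinsics" (3x3 intrinsics, pixels), "xyz" and "attitude" of the camera in the world. Camera axes: x right, y down, z forward; pixel columns grow to the right and rows downward; lengths in m; the calibration is good to about 2 mm. A picture is of the moment at which its call begins.
- manip.close_job(): hands the job in; it is judged then, once.
The state is a dict: "time": time; "q": joint angles; "qvel": joint speeds; "effort": joint torques, N m; "ee_pos": TCP position; "eef_rot": TCP orientation; "wrist_force": force on the tool from outside, world axes, zero at the start; "torque": the same for the moment, N m; "finger_gap": opening from 0.0 (shut) to 1.0 (fully open); "finger_force": force on a finger pad.
Only numpy, scipy, OpenCV 4.12 (cv2) and the standard library are available. Lean on these libraries where they do the work, as an engineer would, in place of code of your own. Each camera call takes 0.05 s, during which the arm holds its last target. There are 200 camera calls.

## Task

This lug bracket is about to be tacked. The jig's end stop has been left pulled out: first push its knob all the way home, then bring the bracket to the jig and stand it flat on the plate, long edge along the stop bar, and press it into the corner so that it is tight against the stop bar and the fixed fence at the same time. Finish while still holding it pressed there for the welder - do not let go - and leave the other things on the bench where they lie.

Things in the scene. Friction and masses are not known exactly. Their poses are not given: they have to be found in the camera images.
- jig: Tacking jig screwed to the welding table: a bright steel plate 200 mm (its x) by 230 mm (its y), 12 mm thick, carrying a fixed fence, a slide guide block and the end stop. It does not move. Origin at the centre of the plate's underside, on the table; z up. At yaw 0 its y points to the robot's left. The guide block stands at x 15 to 85, y 35 to 95 mm, up to 56 mm above the table (66 mm with the screws and plunger on it).
- corner (a point): The inside corner of the jig, on the plate's upper face (12 mm above the table), where the face of the fixed fence and the face of the stop bar meet when the stop is home; axes as the jig. The bracket belongs on its -x, +y side: stop bar along +y at x = 0, fence along -x at y = 0. Seated with its long edge along the stop bar, the bracket's centre point is at x -35, y +45, z +32.5 mm from here, its x axis along this y axis, either way round.
- fence_face (a point): Middle of the fixed fence's working face, 24.5 mm above the table; axes as the jig. The fence is a steel bar 155 mm long (x), 25 mm thick (y) and 25 mm high bolted on the jig plate, its face looking to +y; two screw heads stand 7 mm above it.
- stop_nose (a point): Middle of the end (nose) of the end stop, a steel bar 20 mm wide (x), 176 mm long (y, from this nose towards +y) and 28 mm high (16 to 44 mm above the table) that slides along the jig's y through the guide block; axes as the jig. Its working face is the -x side, 10 mm from this centre line. It moves with the knob, 211 mm further along +y. Pulled out, it leaves the corner open.
- slide (a joint): How far the end stop is pulled out, in m: 0 is home (nose 4 mm short of the fence), 0.08 is fully out, towards the jig's +y. A spring plunger in the guide block drags on the bar, so that it stays where it is left; about 6 N on the knob moves it, and it stops dead at home.
- stop_knob (a point): Centre of the stop's black round knob, a cylinder 32 mm in diameter and 30 mm long with its axis along the jig's y, 30 mm above the table; a 12 mm thick stem joins it to the bar on its -y side, its +y end face is flat and free. It hangs over the table beyond the plate, so fingers have room on both sides, behind it and down to the table. Axes as the jig; it moves with the slide: push towards the jig's -y to send it home.
- bracket_mid (a point): Centre of the lug bracket (pad eye), 32.5 mm above its underside; axes as the bracket. Loose steel part of about 0.6 kg: a flat base (machined, it slides easily on the jig) 90 mm (x) by 70 mm (y) by 10 mm thick, and upright in its middle a lug 50 mm long (x) and 10 mm thick (y) with a rounded top 65 mm above the underside and a 22 mm hole through it at 40 mm. It starts standing on the table to the right of the jig, any yaw. Take it by the lug's flat faces from above.
- angle_offcut: Bystander: offcut of angle iron, 60 x 50 x 50 mm. Origin under its centre.
- tube_offcut: Bystander: offcut of square steel tube, 40 x 40 x 70 mm, lying. Origin under its centre.
- cutoff_disc: Bystander: flat cut-off disc, 125 mm across, 3 mm thick. Origin under its centre.
- hammer: Bystander: hammer 290 mm long, lying along its x. Origin under its middle.
- caliper: Bystander: sliding caliper, 220 mm long, lying flat along its x. Origin under its middle.
Things that resemble listed ones, but are neither listed nor needed, are in the scene too. What is shaped like the part that bears bracket_mid but orange or red is not meant.

How it is judged:
By the outcome, as a careful person would: the job done as asked, in the order asked, and still so for the second after the job is handed in, while the arm keeps its last pose, push and grip.
It also fails if it takes over 72 s, if anything falls off the work surface, if the arm or the gripper's body presses on something with over 40 N, if the wrist force passes 120 N, or if a joint passes its speed limit or range.

## Working session

There is one attempt and no reset: what is moved stays moved. The work goes in short steps, Python scripts to look and compute and a tool call to move; the robot and the scene stay as the last step left them, time stands still between calls to the robot, and variables do not carry over. Pictures are saved under pics/ and viewed, at most 10 in all, crops included, and the job is handed in when it is done.

Besides the shell and the picture viewer there is one more tool, called after "Call:" as a command line: name --pt "numbers of a row" for each row, then --argument value for the rest. step_arm: Moves the arm, as the interface text tells. Its arguments: {"type":"object","properties":{"motion":{"type":"array"},"force":{"type":"number"}},"required":["motion"]}

```bash
mkdir -p pics; cat > h.py <<'E'
import numpy as np, cv2
from scipy.spatial.transform import Rotation as R
from rig import manip, viewer
def cap(n,fn=None):
    d=viewer.get_image(n)
    if fn: cv2.imwrite('pics/'+fn,d['frame'])
    return d
def cloud(d):
    z=d['z_map'];K=np.array(d['intrinsics']);v,u=np.mgrid[:z.shape[0],:z.shape[1]]
    p=np.stack([(u-K[0,2])/K[0,0]*z,(v-K[1,2])/K[1,1]*z,z],-1)
    a=np.array(d['attitude']);r=R.from_quat(a) if a.size==4 else R.from_matrix(a)
    P=p@r.as_matrix().T+np.array(d['xyz']);P[z==0]=np.nan
    return P
E
python3 - <<'E'
from h import *
for n in('top','scene'):
    d=cap(n,n+'1.png');print(d['xyz'],d['attitude']);P=cloud(d);np.save(n+'.npy',P);print(np.nanmedian(P[...,2]))
print(manip.observe())
E
```

```text
[ 0.38258633 -0.06341755  1.21916   ] [-0.70027602  0.71074882 -0.04567803  0.04861198]
0.0001804925031499982
[1.04789718 0.86913555 0.85671126] [ 0.21948583  0.86802251 -0.43162847 -0.10981691]
0.0009375860227304744
{'time': 0.1, 'q': array([-1.25351372e+00,  3.07523857e-01,  1.50752017e+00,  3.72762720e-05,
        1.32841230e+00, -7.34843570e-02]), 'qvel': array([ 0.00091293, -0.00097131, -0.00285973, -0.0011998 , -0.00113328,
        0.00154218]), 'effort': array([-3.18049842e-04, -4.58533359e+01, -2.52607280e+01, -6.30671298e-05,
        5.52584999e-03, -1.64927349e-05]), 'ee_pos': array([ 0.21883538, -0.53111382,  0.25546693]), 'eef_rot': array([ 9.80973737e-01,  1.94138248e-01, -9.53540046e-05, -9.27121085e-04]), 'wrist_force': array([-0.8796317 , -0.15045483, -0.49251457]), 'torque': array([-0.00642882, -0.00282483, -0.0551207 ]), 'finger_force': 0.0, 'finger_gap': 0.9997247032729217}
```

View pics/top1.png

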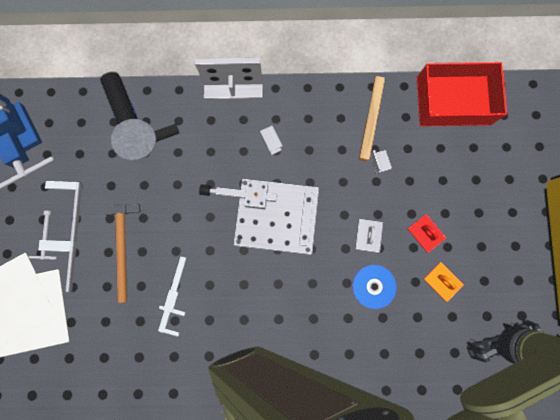

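View pics/scene1.png

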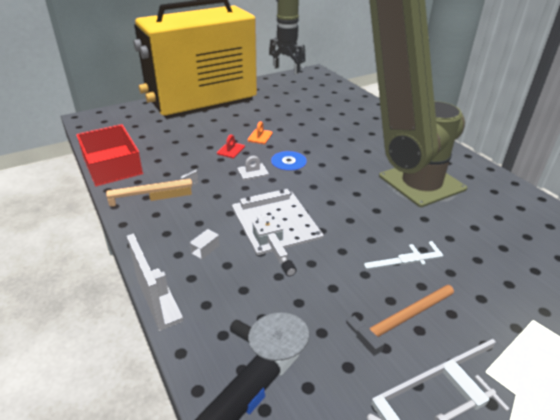

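The top view shows the jig at about (277,216), its knob at (205,190) with the stop pulled out, and the fence on the right at (306,220). The steel bracket is at (370,235), the disc at (375,287), and the red and orange decoys lie farther right.

```bash
python3 - <<'E'
from h import *
P=np.load('top.npy');im=cv2.imread('pics/top1.png').astype(int)
def rect(m,name):
    pts=P[m][:,:2].astype(np.float32)*1000
    (c,s,a)=cv2.minAreaRect(pts);print(name,m.sum(),np.round(c,1),np.round(s,1),round(a,2),'med',np.median(P[m],0).round(4))
v,u=np.mgrid[:420,:560]
Z=P[...,2]
def box(a,b,c,d): return (u>=a)&(u<=b)&(v>=c)&(v<=d)
B=box(228,324,172,260)
rect(B&(Z>.006)&(Z<.3),'jig all'); rect(B&(Z>.008)&(Z<.017),'plate')
F=box(296,320,180,256)&(Z>.031)&(Z<.042);rect(F,'fence')
rect(box(240,272,175,212)&(Z>.05),'guide')
rect(box(190,214,178,200)&(Z>.015),'knob')
rect(box(212,236,178,204)&(Z>.03),'bar')
b=box(350,388,213,256)
rect(b&(Z>.005)&(Z<.2),'brk all');rect(b&(Z>.025),'lug')
rect(box(350,400,260,310)&(Z>.0015)&(Z<.02),'disc')
big=cv2.resize(cv2.imread('pics/top1.png')[165:315,190:400],None,fx=3.7,fy=3.7,interpolation=cv2.INTER_CUBIC);cv2.imwrite('pics/c1.png',big)
E
```

```text
jig all 5310 [541.  -47.1] [285.3 240.1] 87.08 med [ 0.5281 -0.0454  0.013 ]
plate 3787 [526.7 -58.7] [253.3 200.1] 82.46 med [ 0.513  -0.0512  0.0121]
fence 418 [ 516.  -134.1] [ 25. 154.] 82.38 med [ 0.5162 -0.1339  0.0367]
guide 507 [586.3  10.5] [59.9 70.8] 82.66 med [0.5856 0.0107 0.056 ]
knob 139 [604.2 153.5] [44.1 30.5] 79.74 med [0.6027 0.1565 0.0406]
bar 171 [598.  102.2] [73.5 20.3] 83.2 med [0.5976 0.0985 0.0431]
brk all 750 [ 470.7 -318.4] [105.3 122.7] 87.43 med [ 0.4656 -0.3152  0.0106]
lug 102 [ 465.7 -318.3] [10.9 47.9] 79.99 med [ 0.4653 -0.3166  0.0553]
disc 1434 [ 321.7 -333.5] [149.2 143.5] 89.05 med [ 0.3192 -0.3305  0.0036]
```

View pics/c1.png

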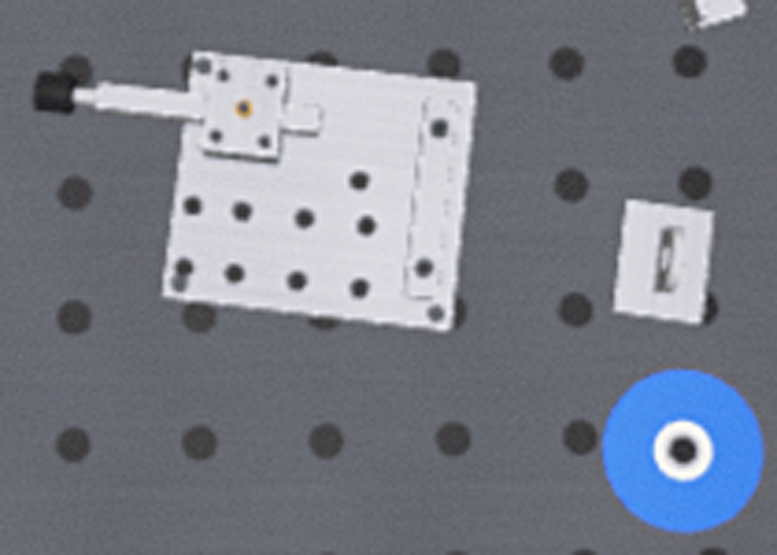

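Call:
step_arm --pt "1 0 0 0 1" --pt "1 0 0 0 1" --pt "1 0 0 0 1" --pt "1 0 0 0 1" --pt "1 0 0 0 1" --pt "1 0 0 0 1" --pt "1 0.37 -0.95 0 0" --pt "1 0.37 -0.95 0 0" --pt "1 0.37 -0.95 0 0" --pt "1 0.37 -0.95 0 0"

```text
time: 0.93
ee_pos: [0.2979, -0.3872, 0.2557]
eef_rot: [0.998, -0.067, -0.0, -0.001]
wrist_force: [1.4, 0.6, -0.2]
finger_gap: 0.002
finger_force: 0.0
```

```bash
cat >> h.py <<'E'
YAW=np.radians(-7.45);O=np.array([.5283,-.0475])
Rj=np.array([[np.cos(YAW),-np.sin(YAW)],[np.sin(YAW),np.cos(YAW)]])
def tojig(p): return Rj.T@(np.asarray(p)[:2]-O)
def st():
    s=manip.observe();r=R.from_quat(s['eef_rot']).as_matrix()
    print('t',round(s['time'],2),'jig mm',(tojig(s['ee_pos'])*1e3).round(1),'z',round(s['ee_pos'][2]*1e3,1),'toolx rel jig deg',round(np.degrees(np.arctan2(r[1,0],r[0,0])-YAW),2),'F jig',(Rj.T@s['wrist_force'][:2]).round(1),s['wrist_force'][2].round(1),'gap',round(s['finger_gap'],3),'ff',round(s['finger_force'],1),'q6',s['q'][5].round(2))
E
python3 - <<'E'
from h import *
st()
P=np.load('top.npy');Z=P[...,2]
v,u=np.mgrid[:420,:560]
def rect(m,name):
    pts=np.array([tojig(p) for p in P[m]],np.float32)*1000
    (c,s,a)=cv2.minAreaRect(pts);print(name,m.sum(),np.round(c,1),np.round(s,1),round(a,2))
def box(a,b,c,d): return (u>=a)&(u<=b)&(v>=c)&(v<=d)
b=box(350,388,213,256)
for lo,hi in((.007,.014),(.008,.012),(.03,.08),(.05,.08)): rect(b&(Z>lo)&(Z<hi),('brk',lo,hi))
rect(box(232,324,172,260)&(Z>.0105)&(Z<.0135),'plate')
rect(box(296,320,180,256)&(Z>.034)&(Z<.040),'fence')
rect(box(190,214,178,200)&(Z>.015),'knob')
rect(box(212,236,178,204)&(Z>.038),'bar')
E
```

```text
t 0.93 jig mm [-184.4 -366.7] z 255.7 toolx rel jig deg -0.24 F jig [1.3 0.8] -0.2 gap 0.002 ff 0.0 q6 0.7
('brk', 0.007, 0.014) 530 [ -28.2 -285.2] [87.4 99.1] 88.0
('brk', 0.008, 0.012) 368 [ -29.6 -285.2] [87.6 96. ] 87.82
('brk', 0.03, 0.08) 95 [ -26.9 -276.7] [10.9 47.8] 87.44
('brk', 0.05, 0.08) 62 [ -25.1 -276.8] [10.9 44. ] 87.26
plate 1875 [-0.3  0. ] [229.5 199.7] 89.91
fence 341 [ -1.  -87.4] [ 24.8 154. ] 89.97
knob 139 [ 49.1 209.1] [44.1 30.5] 87.19
bar 150 [ 49.7 156.4] [20.3 71.3] 0.75
```

Call:
step_arm --pt "1 0.34 -0.94 0 0" --pt "1 0.34 -0.94 0 0" --pt "1 0.34 -0.94 0 0" --pt "1 0.34 -0.94 0 0" --pt "1 0.34 -0.94 0 0" --pt "1 0.34 -0.94 0 0" --pt "1 0.34 -0.94 0 0" --pt "1 0.34 -0.94 0 0" --pt "1 0.34 -0.94 0 0" --pt "1 0.34 -0.94 0 0"

```text
time: 1.77
ee_pos: [0.4826, -0.0321, 0.2561]
eef_rot: [0.998, -0.066, -0.0, 0.0]
wrist_force: [0.9, -0.8, -0.0]
finger_gap: 0.002
finger_force: 0.0
```

Call:
step_arm --pt "1 0.34 -0.94 0 0" --pt "1 0.34 -0.94 0 0" --pt "1 0.34 -0.94 0 0" --pt "1 0.34 -0.94 0 0" --pt "1 0.34 -0.94 0 0" --pt "1 0.34 -0.94 0 0" --pt "1 0.34 -0.94 0 0" --pt "1 0 0 0 0" --pt "1 0 0 0 0"

```text
time: 2.52
ee_pos: [0.6119, 0.2162, 0.2549]
eef_rot: [0.998, -0.065, -0.001, 0.0]
wrist_force: [-0.1, 0.3, 0.5]
finger_gap: -0.002
finger_force: 0.0
```

```bash
python3 -c "
from h import *
st()"
```

```text
t 2.52 jig mm [ 48.7 272.3] z 254.9 toolx rel jig deg 0.03 F jig [-0.1  0.3] 0.5 gap -0.002 ff 0.0 q6 1.97
```

Call:
step_arm --pt "1 0 0 0.9 0" --pt "1 0 0 0.9 0" --pt "1 0 0 0.9 0" --pt "1 0 0 0.9 0" --pt "1 0 0 0.9 0" --pt "1 0 0 0.5 0" --pt "1 0 0 0.3 0" --pt "1 0 0 0 0" --pt "1 0.03 0.2 0 0" --pt "1 0 0.2 0 0"

```text
time: 3.35
ee_pos: [0.6122, 0.1977, 0.0461]
eef_rot: [0.998, -0.066, 0.002, -0.0]
wrist_force: [0.6, -0.2, 0.3]
finger_gap: -0.002
finger_force: 0.0
```

Call:
step_arm --pt "1 0 0.2 0 0" --pt "1 0 0.2 0 0" --pt "1 0 0.2 0 0" --pt "1 0 0.2 0 0" --pt "1 0 0.2 0 0" --pt "1 0 0.2 0 0" --pt "1 0 0.2 0 0" --pt "1 0 0.2 0 0" --pt "1 0 0 0 0"

```text
time: 4.1
ee_pos: [0.6036, 0.1337, 0.0463]
eef_rot: [0.998, -0.067, 0.002, -0.001]
wrist_force: [0.1, -0.0, 1.0]
finger_gap: 0.002
finger_force: 0.1
```

```bash
python3 -c "
from h import *
st()"
```

```text
t 4.1 jig mm [ 51.1 189.5] z 46.3 toolx rel jig deg -0.23 F jig [ 0.1 -0. ] 1.0 gap 0.002 ff 0.1 q6 1.85
```

Call:
step_arm --pt "1 0 0.15 0 0" --pt "1 0 0.15 0 0"

```text
time: 4.27
ee_pos: [0.6022, 0.1237, 0.0462]
eef_rot: [0.998, -0.067, 0.002, -0.001]
wrist_force: [1.3, 5.8, 4.1]
finger_gap: 0.004
finger_force: 2.8
```

```bash
python3 - <<'E'
from h import *
st();d=cap('scene');cv2.imwrite('pics/s2.png',cv2.resize(d['frame'][170:320,190:370],None,fx=4,fy=4))
E
```

```text
t 4.27 jig mm [ 51.1 179.3] z 46.2 toolx rel jig deg -0.19 F jig [0.5 5.9] 4.1 gap 0.004 ff 2.8 q6 1.84
```

View pics/s2.png

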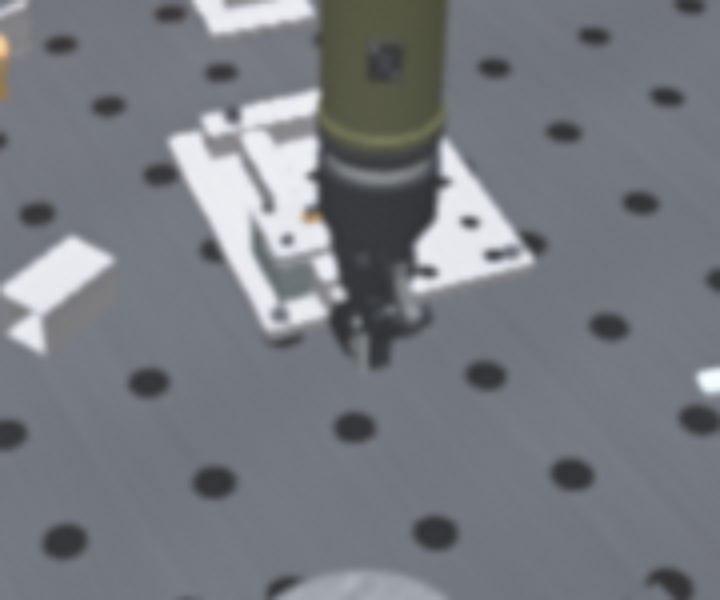

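The crop shows the closed fingers behind the knob at about (370,330). The bar has moved to about (255,165), near the fence at (240,130), and the push force of 6 N matches the plunger drag. I'll keep pushing until it stops dead.

Call:
step_arm --pt "1 0 0.1 0 0" --pt "1 0 0.1 0 0"

```text
time: 4.48
ee_pos: [0.6011, 0.1157, 0.0459]
eef_rot: [0.998, -0.067, 0.002, -0.001]
wrist_force: [0.9, 4.8, 4.2]
finger_gap: -0.001
finger_force: 2.7
```

Call:
step_arm --pt "1 0 0.08 0 0" --pt "1 0 0.05 0 0"

```text
time: 4.65
ee_pos: [0.6007, 0.1122, 0.046]
eef_rot: [0.998, -0.067, 0.002, -0.003]
wrist_force: [1.6, 15.3, 3.5]
finger_gap: 0.004
finger_force: 8.5
```

Call:
step_arm --pt "1 0 0.05 0 0" --pt "1 0 0 0 0"

```text
time: 4.82
ee_pos: [0.6007, 0.1122, 0.046]
eef_rot: [0.998, -0.068, 0.002, -0.004]
wrist_force: [2.2, 17.3, 3.6]
finger_gap: 0.002
finger_force: 8.7
```

```bash
python3 -c "
from h import *
st()"
```

```text
t 4.82 jig mm [ 51.1 167.7] z 46.0 toolx rel jig deg -0.31 F jig [-0.1 17.5] 3.6 gap 0.002 ff 8.7 q6 1.81
```

Call:
step_arm --pt "1 0 -0.4 0 0" --pt "1 0 -0.4 0 0" --pt "1 0 0 -0.9 0" --pt "1 0 0 -0.9 0" --pt "1 0 0 -0.9 0" --pt "1 0 0 -0.9 0" --pt "0.6 -0.15 0.9 -0.5 0" --pt "0.3 -0.15 0.95 0 0" --pt "0 -0.15 0.95 0 0" --pt "0 -0.15 0.95 0 0"

```text
time: 5.65
ee_pos: [0.5582, -0.0077, 0.2094]
eef_rot: [0.998, -0.066, 0.001, 0.001]
wrist_force: [0.4, -0.0, 1.1]
finger_gap: 0.562
finger_force: 0.0
```

```bash
python3 - <<'E'
from h import *
st()
d=cap('top');im=cv2.resize(d['frame'],None,fx=4,fy=4,interpolation=cv2.INTER_CUBIC);g=cv2.cvtColor(im,cv2.COLOR_BGR2GRAY)
x0,y0=350*4,213*4
m=(g[y0:256*4,x0:388*4]>150).astype(np.uint8)
c=max(cv2.findContours(m,cv2.RETR_EXTERNAL,cv2.CHAIN_APPROX_NONE)[0],key=cv2.contourArea)[:,0].astype(float)+[x0,y0]
px=(c+.5)/4-.5
K=np.array(d['intrinsics']);r=R.from_quat(d['attitude']).as_matrix();o=np.array(d['xyz'])
ray=np.c_[(px[:,0]-K[0,2])/K[0,0],(px[:,1]-K[1,2])/K[1,1],np.ones(len(px))]@r.T
w=o+ray*((.010-o[2])/ray[:,2])[:,None]
J=np.array([tojig(p) for p in w],np.float32)*1e3
print('base',cv2.minAreaRect(J),g[y0:256*4,x0:388*4].max())
P=cloud(d);Z=P[...,2];
D=np.array([tojig(p) for p in P[212:260,345:395].reshape(-1,3)]);zz=Z[212:260,345:395].ravel()
k=(zz>.03)&(zz<.08);print('lug',k.sum(),cv2.minAreaRect((D[k]*1e3).astype(np.float32)))
# stop nose
B=np.array([tojig(p) for p in P[170:260,230:325].reshape(-1,3)])*1e3;zb=Z[170:260,230:325].ravel()
k=(zb>.038)&(zb<.048)&(abs(B[:,0]-50)<13)&(B[:,1]<30);print('bar',k.sum(),B[k].min(0),B[k].max(0))
E
```

```text
t 5.65 jig mm [24.5 43.4] z 209.4 toolx rel jig deg -0.08 F jig [0.4 0. ] 1.1 gap 0.562 ff 0.0 q6 1.61
base ((-26.879728317260742, -278.13214111328125), (72.35868835449219, 92.10018920898438), 88.47345733642578) 242
lug 92 ((-26.68938636779785, -276.2994079589844), (10.894925117492676, 48.15156936645508), 88.72966003417969)
bar 167 [ 38.72994772 -99.7202568 ] [62.08729737 -5.07035633]
```

Call:
step_arm --pt "0 -0.14 0.89 0 0.25" --pt "0 -0.14 0.89 0 0" --pt "0 -0.14 0.89 0 0" --pt "0 -0.14 0.89 0 0" --pt "0 -0.14 0.89 0 0" --pt "0 -0.14 0.89 0 0" --pt "0 -0.14 0.89 0 0" --pt "0 -0.14 0.89 0 0" --pt "0 -0.14 0.89 0 0" --pt "0 0 0 0 0"

```text
time: 6.53
ee_pos: [0.4587, -0.3215, 0.2086]
eef_rot: [0.997, -0.08, -0.0, 0.002]
wrist_force: [0.2, 0.4, 0.5]
finger_gap: 0.998
finger_force: 0.0
```

```bash
python3 -c "
from h import *
st()"
```

```text
t 6.53 jig mm [ -33.5 -280.7] z 208.6 toolx rel jig deg -1.69 F jig [0.2 0.4] 0.5 gap 0.998 ff 0.0 q6 1.05
```

Call:
step_arm --pt "0 0.16 -0.09 0.6 0" --pt "0 0 0 0.9 0" --pt "0 0 0 0.9 0" --pt "0 0 0 0.8 0" --pt "0 0 0 0.5 0" --pt "0 0 0 0.3 0" --pt "0 0 0 0 0"

```text
time: 7.12
ee_pos: [0.4654, -0.3107, 0.0454]
eef_rot: [0.997, -0.077, -0.003, -0.002]
wrist_force: [0.4, 0.7, -0.3]
finger_gap: 1.0
finger_force: 0.0
```

```bash
python3 - <<'E'
from h import *
st();d=cap('scene');cv2.imwrite('pics/s3.png',cv2.resize(d['frame'][90:210,180:330],None,fx=5,fy=5))
E
```

```text
t 7.12 jig mm [ -28.3 -269.1] z 45.4 toolx rel jig deg -1.4 F jig [0.3 0.8] -0.3 gap 1.0 ff 0.0 q6 1.06
```

View pics/s3.png

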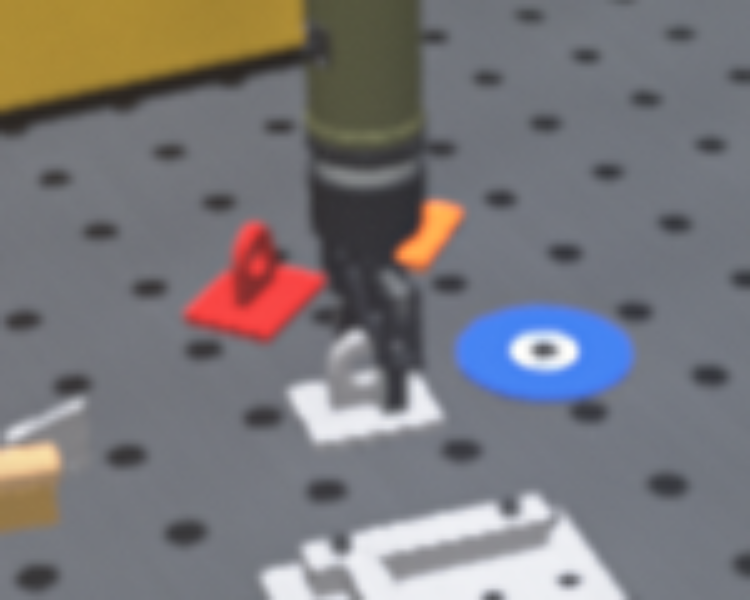

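```bash
python3 - <<'E'
from h import *
s=manip.observe();st()
d=cap('scene');K=np.array(d['intrinsics']);r=R.from_quat(d['attitude']).as_matrix();o=np.array(d['xyz'])
def pj(jx,jy,z):
    w=np.r_[O+Rj@np.array([jx,jy])/1e3,z/1e3];c=r.T@(w-o);p=K@c/c[2];return ((p[:2]-[180,90])*5).round()
print('hole',pj(-27,-277,40),'top',pj(-27,-277,65),'tip',pj(-28.3,-269+49,22),'corner',pj(18,-242,10),pj(-72,-242,10))
P=cloud(d);q=P.reshape(-1,3);J=(q[:,:2]-O)@Rj*1e3;z=q[:,2]*1e3
k=(J[:,0]>-90)&(J[:,0]<60)&(J[:,1]>-330)&(J[:,1]<-262)&(z>30)&(z<66)&(d['frame'].reshape(-1,3).min(1)>90)
print('lug pts',k.sum(),np.percentile(J[k],[2,50,98],axis=0).round(1),np.percentile(z[k],[2,98]))
f=(J[:,0]>-70)&(J[:,0]<20)&(J[:,1]>-262)&(J[:,1]<-200)&(z>20)&(z<50)
print('finger',f.sum(),np.percentile(J[f],[2,50,98],axis=0).round(1),np.percentile(z[f],2))
E
```

```text
t 7.17 jig mm [ -27.1 -269.7] z 46.9 toolx rel jig deg -1.4 F jig [ 0.3 -0. ] -0.0 gap 0.998 ff 0.0 q6 1.06
hole [361. 365.] top [360. 333.] tip [392. 430.] corner [316. 442.] [442. 416.]
lug pts 74 [[ -34.  -314.3]
 [ -17.8 -273.7]
 [  -2.4 -266.9]] [31.10244941 63.90390808]
finger 16 [[ -34.2 -222.4]
 [ -25.6 -215.7]
 [ -17.4 -210.6]] 37.56381431546399
```

Call:
step_arm --pt "0 0 0.18 0 0" --pt "0 0 0 0 0" --pt "0.5 0 0 0 0" --pt "1 0 0 0 0" --pt "1 0 0 0 0" --pt "1 0 0 0 0" --pt "1 0 0 0 0" --pt "1 0 0 0 0" --pt "1 0 0 0 0" --pt "1 0 0 0 0" --force 80

```text
time: 8.05
ee_pos: [0.4666, -0.3197, 0.0485]
eef_rot: [0.997, -0.077, 0.0, 0.0]
wrist_force: [-0.8, 0.5, 2.2]
finger_gap: 0.103
finger_force: 78.0
```

```bash
python3 -c "
from h import *
st()"
```

```text
t 8.05 jig mm [ -25.9 -277.9] z 48.5 toolx rel jig deg -1.41 F jig [-0.9  0.4] 2.2 gap 0.103 ff 78.0 q6 1.05
```

Call:
step_arm --pt "1 0 0 -0.3 0" --pt "1 0 0 -0.7 0" --pt "1 0 0 -0.8 -1" --pt "1 0 0 -0.7 -1" --pt "1 0 0 0 -1" --pt "1 0 0 0 -1" --pt "1 0 0 0 -1" --pt "1 0 0 0 -1" --pt "1 0 0 0 -1" --pt "1 0 0 0 -1"

```text
time: 8.88
ee_pos: [0.4653, -0.3186, 0.1466]
eef_rot: [0.963, 0.271, -0.001, -0.002]
wrist_force: [0.5, -0.7, -6.4]
finger_gap: 0.104
finger_force: 78.4
```

Call:
step_arm --pt "1 0 0 0 -1" --pt "1 0 0 0 -1" --pt "1 0 0 0 -1" --pt "1 0 0 0 -1" --pt "1 0 0 0 -1" --pt "1 0 0 0 -1" --pt "1 0 0 0 -1" --pt "1 0 0 0 -1" --pt "1 0 0 0 -1" --pt "1 0 0 0 -1"

```text
time: 9.72
ee_pos: [0.4653, -0.3186, 0.1465]
eef_rot: [0.758, 0.652, -0.0, -0.002]
wrist_force: [0.5, -0.1, -7.1]
finger_gap: 0.105
finger_force: 78.4
```

Call:
step_arm --pt "1 0 0 0 -0.28" --pt "1 0 0 0 0" --pt "1 0 0 0 0"

```text
time: 9.97
ee_pos: [0.466, -0.3192, 0.1474]
eef_rot: [0.752, 0.659, -0.0, -0.001]
wrist_force: [0.3, -1.2, -6.4]
finger_gap: 0.107
finger_force: 78.4
```

```bash
python3 -c "
from h import *
st()"
```

```text
t 9.97 jig mm [ -26.6 -277.5] z 147.4 toolx rel jig deg 89.88 F jig [ 0.5 -1.2] -6.4 gap 0.107 ff 78.4 q6 -0.54
```

Call:
step_arm --pt "1 0.81 0.05 0 0" --pt "1 0.81 0.05 0 0" --pt "1 0.81 0.05 0 0" --pt "1 0.81 0.05 0 0" --pt "1 0.81 0.05 0 0" --pt "1 0.81 0.05 0 0" --pt "1 0.81 0.05 0 0" --pt "1 0.81 0.05 0 0" --pt "1 0 0 0 0" --pt "1 0 0 0 0"

```text
time: 10.8
ee_pos: [0.5161, -0.0629, 0.1482]
eef_rot: [0.751, 0.661, -0.0, -0.0]
wrist_force: [0.2, -0.2, -6.1]
finger_gap: 0.106
finger_force: 78.4
```

```bash
python3 - <<'E'
from h import *
st();d=cap('scene');cv2.imwrite('pics/s4.png',cv2.resize(d['frame'][130:270,200:375],None,fx=4,fy=4))
q=cloud(d).reshape(-1,3);J=(q[:,:2]-O)@Rj*1e3;z=q[:,2]*1e3
k=(J[:,0]>-80)&(J[:,0]<60)&(J[:,1]>-100)&(J[:,1]<60)&(z>90)&(z<125)
print(k.sum(),np.percentile(J[k],[2,50,98],axis=0).round(1),np.percentile(z[k],[2,10,30,50,90]))
E
```

```text
t 10.8 jig mm [-10.2 -16.8] z 148.2 toolx rel jig deg 90.14 F jig [ 0.3 -0.2] -6.1 gap 0.106 ff 78.4 q6 -0.07
431 [[-45.6 -55.6]
 [ -3.7   3.7]
 [ 23.   31.2]] [101.24982317 105.24799705 109.06455801 110.32162508 112.98796086]
```

View pics/s4.png

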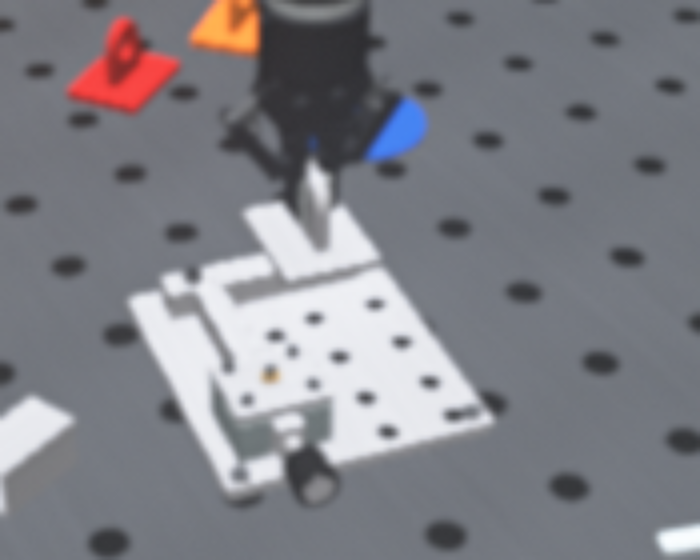

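The bracket hangs level in the grip, base at (310,240). The stop bar is home with its nose at the fence (185,285), and the knob is close to the guide at (315,480).

Call:
step_arm --pt "1 -0.08 0 0.5 0" --pt "1 0 0 0.5 0" --pt "1 0 0 0.5 0" --pt "1 0 0 0.4 0" --pt "1 0 0 0.2 0" --pt "1 0 0 0 0"

```text
time: 11.35
ee_pos: [0.5142, -0.0688, 0.0625]
eef_rot: [0.752, 0.659, -0.001, -0.002]
wrist_force: [0.4, 0.5, -6.2]
finger_gap: 0.105
finger_force: 78.2
```

Call:
step_arm --pt "1 0 0 0.08 0" --pt "1 0 0 0 0"

```text
time: 11.52
ee_pos: [0.5164, -0.0686, 0.0615]
eef_rot: [0.752, 0.659, 0.0, 0.001]
wrist_force: [-0.2, -0.5, -7.3]
finger_gap: 0.103
finger_force: 78.5
```

```bash
python3 -c "
from h import *
st()"
```

```text
t 11.52 jig mm [ -9.1 -22.5] z 61.5 toolx rel jig deg 89.93 F jig [-0.2 -0.5] -7.3 gap 0.103 ff 78.5 q6 -0.08
```

Call:
step_arm --pt "1 0 0 0.05 0" --pt "1 0 0 0 0"

```text
time: 11.68
ee_pos: [0.5169, -0.0684, 0.0605]
eef_rot: [0.752, 0.66, 0.001, 0.001]
wrist_force: [0.1, -1.2, -1.3]
finger_gap: 0.106
finger_force: 79.0
```

Call:
step_arm --pt "1 0 0 0.05 0" --pt "1 0 0 0 0"

```text
time: 11.85
ee_pos: [0.517, -0.0684, 0.0605]
eef_rot: [0.751, 0.66, 0.001, 0.002]
wrist_force: [-3.7, -1.1, 17.2]
finger_gap: 0.103
finger_force: 81.4
```

Call:
step_arm --pt "1 0 0 -0.03 0" --pt "1 0 0.1 0 0" --pt "1 0 0.1 0 0" --pt "1 0 0.06 0 0" --pt "1 0 0 0 0"

```text
time: 12.27
ee_pos: [0.5273, -0.0694, 0.0605]
eef_rot: [0.752, 0.66, 0.001, 0.001]
wrist_force: [-2.9, -0.1, 10.7]
finger_gap: 0.103
finger_force: 80.6
```

```bash
python3 -c "
from h import *
st()"
```

```text
t 12.27 jig mm [  1.8 -21.8] z 60.5 toolx rel jig deg 90.0 F jig [-2.9 -0.5] 10.7 gap 0.103 ff 80.6 q6 -0.08
```

Now toward the fence, then alternate the two directions.

Call:
step_arm --pt "1 -0.1 0 0 0" --pt "1 -0.06 0 0 0" --pt "1 0 0 0 0"

```text
time: 12.52
ee_pos: [0.5273, -0.0757, 0.0605]
eef_rot: [0.752, 0.659, 0.002, 0.002]
wrist_force: [-0.2, 1.7, 9.2]
finger_gap: 0.106
finger_force: 80.4
```

Call:
step_arm --pt "1 -0.05 0.05 0 0" --pt "1 0 0 0 0"

```text
time: 12.68
ee_pos: [0.5286, -0.0779, 0.0605]
eef_rot: [0.752, 0.66, 0.001, 0.001]
wrist_force: [-1.5, 1.6, 9.1]
finger_gap: 0.105
finger_force: 80.5
```

```bash
python3 -c "
from h import *
st()"
```

```text
t 12.68 jig mm [  4.2 -30.1] z 60.5 toolx rel jig deg 89.98 F jig [-1.7  1.4] 9.1 gap 0.105 ff 80.5 q6 -0.1
```

Call:
step_arm --pt "1 0 0.05 0 0" --pt "1 0 0 0 0"

```text
time: 12.85
ee_pos: [0.5298, -0.0781, 0.0605]
eef_rot: [0.752, 0.66, 0.001, 0.001]
wrist_force: [-3.2, 0.9, 12.3]
finger_gap: 0.107
finger_force: 80.7
```

Call:
step_arm --pt "1 -0.05 0 0 0" --pt "1 0 0 0 0"

```text
time: 13.02
ee_pos: [0.5298, -0.0792, 0.0605]
eef_rot: [0.752, 0.659, 0.002, 0.001]
wrist_force: [-1.2, 4.5, 10.7]
finger_gap: 0.105
finger_force: 80.7
```

```bash
python3 -c "
from h import *
st()"
```

```text
t 13.02 jig mm [  5.6 -31.3] z 60.5 toolx rel jig deg 89.96 F jig [-1.7  4.3] 10.7 gap 0.105 ff 80.7 q6 -0.1
```

Call:
step_arm --pt "1 0 0.05 0 0" --pt "1 0 0 0 0"

```text
time: 13.18
ee_pos: [0.5298, -0.0792, 0.0604]
eef_rot: [0.752, 0.66, 0.0, -0.001]
wrist_force: [-6.5, 4.5, 14.2]
finger_gap: 0.103
finger_force: 81.3
```

Call:
step_arm --pt "1 -0.03 0.03 0 0" --pt "1 0 0 0 0"

```text
time: 13.35
ee_pos: [0.5298, -0.0793, 0.0605]
eef_rot: [0.752, 0.659, 0.0, -0.002]
wrist_force: [-7.7, 9.6, 18.7]
finger_gap: 0.104
finger_force: 81.6
```

```bash
python3 -c "
from h import *
st()"
```

```text
t 13.35 jig mm [  5.6 -31.3] z 60.5 toolx rel jig deg 89.95 F jig [-8.8  8.6] 18.7 gap 0.104 ff 81.6 q6 -0.1
```

Call:
step_arm --pt "1 -0.03 0.04 -0.02 0" --pt "1 0 0 0 0" --pt "1 0 0 0 0"

```text
time: 13.6
ee_pos: [0.53, -0.0794, 0.0607]
eef_rot: [0.752, 0.659, 0.0, -0.004]
wrist_force: [-7.8, 12.8, 14.0]
finger_gap: 0.104
finger_force: 81.1
```

```bash
python3 - <<'E'
from h import *
st();d=cap('scene');cv2.imwrite('pics/s5.png',cv2.resize(d['frame'][150:270,200:350],None,fx=5,fy=5,interpolation=cv2.INTER_CUBIC))
d=cap('top','t5.png');cv2.imwrite('pics/t5.png',cv2.resize(d['frame'][165:265,190:330],None,fx=5,fy=5,interpolation=cv2.INTER_CUBIC))
print(manip.observe()['torque'].round(2))
E
```

```text
t 13.6 jig mm [  5.8 -31.5] z 60.7 toolx rel jig deg 89.93 F jig [-9.3 11.6] 14.0 gap 0.104 ff 81.1 q6 -0.1
[ 1.65  1.05 -0.03]
```

View pics/s5.png

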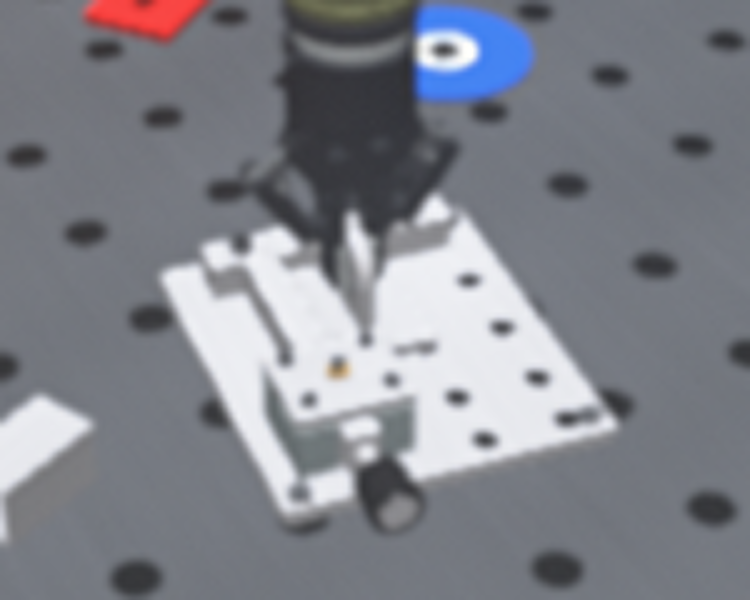

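View pics/t5.png

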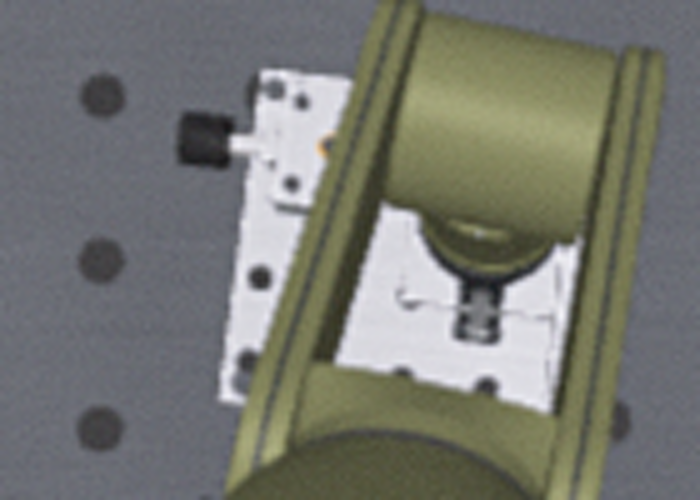

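Both views agree: the base is in the corner against the bar and fence ((300,300) in the scene crop), the knob is home at (390,500), and the bystanders haven't moved. The tool leans about 0.4° under the push, so I'll ease the side load a little and press down more to keep the base flat.

Call:
step_arm --pt "1 0.03 -0.02 0.03 0" --pt "1 0 0 0.02 0" --pt "1 0 0 0 0" --pt "1 0 0 0 0"

```text
time: 14.03
ee_pos: [0.5298, -0.0793, 0.0604]
eef_rot: [0.752, 0.66, -0.0, -0.002]
wrist_force: [-12.2, 9.6, 28.6]
finger_gap: 0.1
finger_force: 82.9
```

```bash
python3 - <<'E'
from h import *
st();s=manip.observe();print(R.from_quat(s['eef_rot']).as_matrix()[:,2].round(4),s['torque'].round(2))
E
```

```text
t 14.03 jig mm [  5.6 -31.3] z 60.4 toolx rel jig deg 89.98 F jig [-13.3   7.9] 28.6 gap 0.1 ff 82.9 q6 -0.1
[-0.0028  0.0031 -1.    ] [ 1.1   1.52 -0.01]
```

Call:
step_arm --pt "1 -0.02 0 0 0" --pt "1 0 0 0 0" --pt "1 0 0 0 0" --pt "1 0 0 0 0"

```text
time: 14.37
ee_pos: [0.5299, -0.0793, 0.0604]
eef_rot: [0.752, 0.659, 0.0, -0.002]
wrist_force: [-12.0, 12.9, 28.6]
finger_gap: 0.103
finger_force: 82.8
```

```bash
python3 - <<'E'
from h import *
st();s=manip.observe();print(R.from_quat(s['eef_rot']).as_matrix()[:,2].round(4),s['torque'].round(2))
print(manip.close_job())
E
```

```text
t 14.37 jig mm [  5.7 -31.3] z 60.4 toolx rel jig deg 89.95 F jig [-13.6  11.2] 28.6 gap 0.103 ff 82.8 q6 -0.1
[-0.0025  0.0043 -1.    ] [1.47 1.44 0.01]
the job is handed in; nothing more can be done
None
```

I pushed the stop home and handed the job in at 14.4 s with the bracket flat on the plate and still gripped, pressed about 14 N against the stop bar and 11 N against the fence; no verdict came back.

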